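# Set the gap of an inlay-strip thicknesser

### The arm

A 6-joint arm with a two-finger parallel gripper is mounted at the origin on the work surface. World frame = base frame: x ahead of the robot, y to its left, z up, the work surface at z = 0. Lengths are in m, angles in rad, forces in N, time in s.
With the tool pointing down it reaches from about 0.375 to 0.925 m from the base axis. Payload 5.7 kg.
Tool frame: the origin (TCP) lies on the mounting face of the last link; the fingertips stand 182 mm ahead of it and the grasp point (between the pads) lies 163 mm ahead of it; z points along the fingers, y is the line along which they close (so a half turn about z gives the same grasp; the last joint's range is limited). The gripper opens to 88 mm and grips with 3 to 60 N. Pads are 20 mm wide; open, the fingers measure 115 mm over their backs; the gripper's body (75 mm by 178 mm) begins 61 mm behind the grasp point.
Start: joints at [-1.437, 0.359, 1.51, -0, 1.272, -0.115], TCP at [0.148, -0.582, 0.405] pointing down, gripper open.
Joint ranges: [-2.97, 2.97], [-1.01, 2.36], [0.21, 2.38], [-0.96, 4.11], [0.2, 2.71], [-2.98, 2.98]. Speed limits (rad/s): [2.39, 2.39, 3.14, 3.14, 3.14, 3.14].

### API

Orientations are given as a unit quaternion [w, x, y, z].
In Python, from workcell import get_state, grab_frame, hand_in gives the robot as it stands. The module is installed in compiled form; this text tells all that it offers.
- The arm moves only by the shell command python3 -m jog 'ROWS' [OPENING] [FORCE]. ROWS is JSON, a list of rows, each an object with "linear": the shift along the tool's x, y, z as a fraction of full scale, a list of three; "dr": the turn, a rotation vector about the tool's x, y, z as a fraction of full scale, a list of three. In form: [{"linear": [dx, dy, dz], "dr": [rx, ry, rz]}, ...]. A call has 1 to 12 rows; each row shifts and turns the commanded pose from where the row before left it, along the tool's axes as they then stand; what a row does not reach is not made up. Full scale, the value 1, is 0.15 m for a shift and 0.1 rad for a turn. A row lasts 1/12 s, in which the tool goes at most 41.7 mm and 7.16 degrees, less where a joint would pass 70% of its speed; a pose out of reach is approached as far as the arm can. A call with a number of a shift or a turn outside -1 to 1 is refused whole. A call with a gripper value outside its range is refused whole. OPENING is the opening in per cent of the stroke, from 0 (shut) to 100 (fully open), set as the call begins (- or left out, the last holds). The fingers move at their own pace and stop on an object; FORCE is the grip in N (left out, the last holds). Time passes only in rows, so rows that do not move let the fingers close. It gives the time, the measured TCP pose, the force, the opening and the grip force at its end, in the units of the state.
- get_state(): the state, without advancing time (a new reading comes with each control period).
- grab_frame(name): name is "side" or "top"; returns a dict with "img" (400x640x3 uint8, red, green, blue), "mtx" (3x3 intrinsics, pixels), "k1" (the pictures are not rectified: a ray, as slopes to the right and down, at radius r is drawn at 1 + k1 r^2 times it, then the intrinsics apply), "R" (3x3) and "t" (3): a world point X has camera coordinates R X + t. Camera axes: x right, y down, z forward; pixel columns grow to the right and rows downward; lengths in m; the calibration is good to about 2 mm. A picture is of the moment at which its call begins. There is no depth.
- hand_in(): hands the job in; it is judged then, once.
The state is a dict: "time": time; "qpos": joint angles; "qd": joint speeds; "joint_efforts": joint torques, N m; "tcp_pos": TCP position; "tcp_rot": TCP orientation; "wrist_force": force on the tool from outside, world axes, zero at the start; "wrist_torque": the same for the moment, N m; "width": finger opening in m; "gripper_force": force on a finger pad.
Only numpy, scipy, OpenCV 4.12 (cv2) and the standard library are available. Lean on these libraries where they do the work, as an engineer would, in place of code of your own. Each camera call takes 0.05 s, during which the arm holds its last target. There are 200 camera calls.

### The job

Set the inlay thicknesser: first throw its side lever into the yellow-marked notch so that the nut engages, then turn the brass thumbscrew clockwise until it seats against its stop, and back it off a quarter turn. Finish still gripping the thumbscrew at that setting, with the lever left in its notch, so that it cannot creep, and do not disturb the jar, the casket or the screwdriver.

Things in the scene. Friction and masses are not known exactly. Their poses are not given: they have to be found in the camera images.
- thicknesser: Green bench machine, bolted down: base plate 200 (x) by 340 (y) by 16 mm, origin at the centre of its underside; x to its back (away from the robot at yaw 0), y left, z up. At x 20, y 90 mm a bridge (44 by 114 mm in plan, top 111 mm above the bench) carries the thumbscrew; the lever is at the right (-y) end.
- thumbgrip_centre (a point): Grasp point of the brass thumbscrew's upright flat bar, 42 mm long, 12 thick, 34 high, on the vertical screw axis (machine x 20, y 90). It is 142.5 mm above the bench, 20 mm above the bar's lower edge, 14 below its top; below the bar is a bare stem, 16 mm diameter, 12 high. Site x runs along the bar towards its red stripe, y across it.
- thumbgrip: The same brass bar grip as a solid; origin on the screw axis at the bar's underside, 122.5 mm above the bench; x along the bar towards the red stripe.
- screw (a joint): Turn of the thumbscrew, rad; grows clockwise seen from above (tightening), from 0 to a hard stop at 3.0 = seated, so a quarter turn back is 1.43. At value q the bar's x axis lies q clockwise of the machine's x. Starts 0.3 to 1.9. Light friction, 0.06 N m; stays where left; its height does not change.
- lever_handle (a point): On the axis of the lever's upright black post handle, 13 mm diameter with a red 16 mm cap. The post rises from the arm (top 43 mm above the bench); the cap's top is 85.5 mm above the bench. The point is 65.5 mm above the bench, 86 mm from the pivot axis.
- lever_pivot (a point): Point on the lever's vertical pivot axis, at machine x 35, y -85 mm, at the same height as lever_handle (65.5 mm above the bench). Axes as the machine's.
- lever (a joint): Swing of the lever, rad, 0 to 1.6, counter-clockwise from above. At q the arm points from the pivot at pi - 0.7 + q from machine x: handle on the robot's side, moving to -y. The yellow-marked notch is at 1.1, between brass studs at 0.95 and 1.25 that a sprung ball clicks over (about 4 N at the handle); play 0.03 either way. Starts 0 to 0.45, stays where left.
- jar: Bystander: amber glass jar with metal cap, 66 mm diameter, 95 mm high; origin at the centre of its underside.
- casket: Bystander: closed dark wooden casket, 116 by 176 mm, 75 mm high; origin at the centre of its underside.
- screwdriver: Bystander: screwdriver lying on the bench; x along its length.

How it is judged:
On the way, in this order (a step that is already met when the one before it is completed fails the run):
1. the lever is in the yellow-marked notch (value of joint lever between 1 and 1.2 rad), for 0.3 s.
2. the thumbscrew is turned fully clockwise against its stop, the lever in its notch (all of step 1 and value of joint screw above 2.93 rad), for 0.1 s.
3. the thumbscrew is backed off a quarter turn (all of step 1 and value of joint screw between 1.17 and 1.69 rad), for 0.2 s.
At the end, for the whole second after the job is handed in: The thumbscrew stands a quarter turn back from its stop (within 0.26 rad, about 15 degrees), still and gripped by the fingers with more than 3 N, and the lever is in the marked notch (within 0.1 rad) (all of step 3 and velocity of joint screw between -0.1 and 0.1 rad/s and contact force between the fingers and thumbgrip above 3 N); the arm keeps its last pose, push and grip.
It fails at once if a bystander is moved by more than 20 mm or tipped (distance of any of jar, casket, screwdriver from where it was at the start of the episode above 0.02 m or angle between any of jar, casket's own z axis and vertical above 0.3 rad).
It also fails if it takes over 64 s, if anything falls off the work surface, if the arm or the gripper's body presses on something with over 40 N, if the wrist force passes 120 N, or if a joint passes its speed limit or range.

## Working session

There is one attempt and no reset: what is moved stays moved. The work goes in short steps, Python scripts to look and compute and a shell command to move; the robot and the scene stay as the last step left them, time stands still between calls to the robot, and variables do not carry over. Pictures are saved under pics/ and viewed, at most 10 in all, crops included, and the job is handed in when it is done.

```bash
mkdir -p pics; python3 - <<'E'
from workcell import *
import cv2,pickle
for n in("top","side"):
    f=grab_frame(n);pickle.dump(f,open(n+".pkl","wb"));cv2.imwrite(f"pics/{n}0.png",f["img"][:,:,::-1])
    print(n,f["mtx"].round(1).tolist(),f["k1"],f["R"].round(3).tolist(),f["t"].round(3).tolist())
s=get_state();print(s["tcp_pos"],s["tcp_rot"],s["time"],s["width"])
E
```

```text
top [[424.8, 0.0, 315.3], [0.0, 424.8, 197.4], [0.0, 0.0, 1.0]] 0.007545473548148774 [[-0.018, -1.0, -0.022], [-0.992, 0.021, -0.127], [0.127, 0.02, -0.992]] [0.053, 0.608, 1.067]
side [[442.6, 0.0, 322.1], [0.0, 442.6, 199.7], [0.0, 0.0, 1.0]] -0.01655459770003019 [[-0.775, -0.632, -0.001], [-0.459, 0.564, -0.686], [0.434, -0.531, -0.727]] [0.505, 0.314, 1.07]
[ 0.1476881  -0.58120619  0.40389536] [-8.40263026e-04  9.92272150e-01  1.24077696e-01 -1.97900069e-05] 0.1 0.08783415529776786
```

View pics/top0.png

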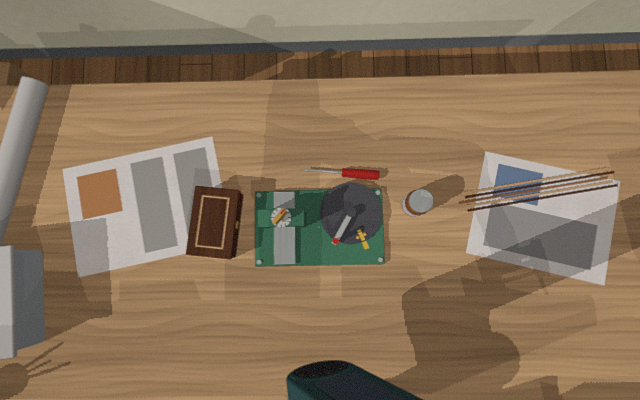

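View pics/side0.png

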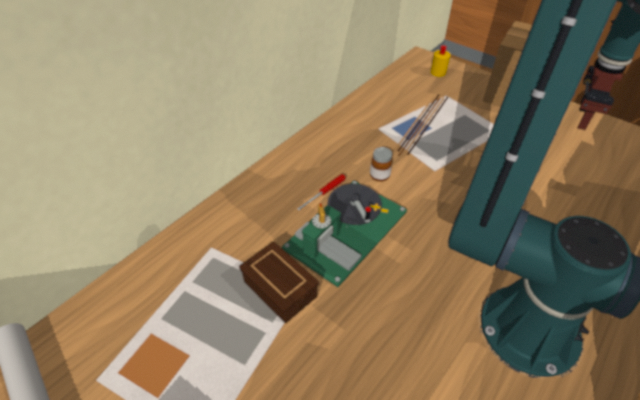

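The top view shows the machine at about (255..384, 188..266), with the thumbscrew near (281,216), the red lever cap near (336,241) and the yellow mark near (363,239). The casket is just left of the thumbscrew, and the jar is at (418,201). I'll enlarge crops of both views.

```bash
python3 - <<'E'
import cv2,pickle
t=pickle.load(open("top.pkl","rb"))["img"][:,:,::-1]
s=pickle.load(open("side.pkl","rb"))["img"][:,:,::-1]
cv2.imwrite("pics/topc.png",cv2.resize(t[175:275,245:395],None,fx=5,fy=5,interpolation=cv2.INTER_CUBIC))
E
```

```text
(no output)
```

View pics/topc.png

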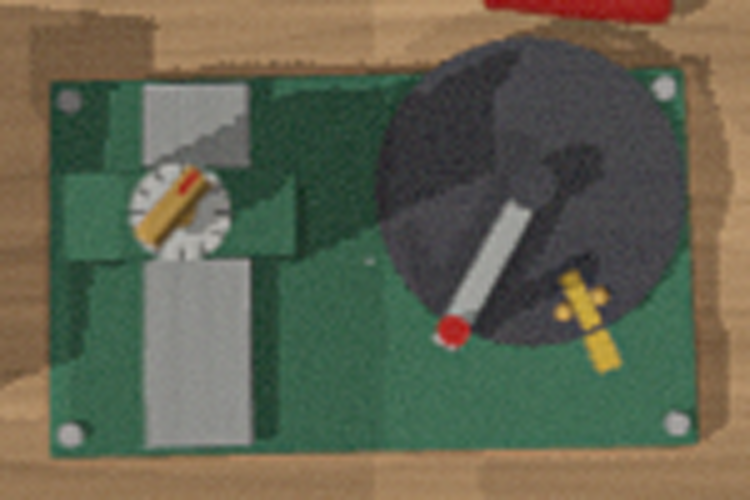

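The enlarged crop gives these pixels:
- **Plate corners:** (50,82), (684,68), (698,440), (51,457).
- **Red cap:** (453,331).
- **Bar:** from (150,235) to (203,178), with the stripe at the upper right.

```bash
cat > h.py <<'E'
import numpy as np,cv2
def world(f,px,z):
    D=np.array([f["k1"],0,0,0,0.])
    r=cv2.undistortPoints(np.array([[px]],float),f["mtx"],D)[0,0]
    d=f["R"].T@np.array([r[0],r[1],1]);c=-f["R"].T@f["t"]
    return c+d*(z-c[2])/d[2]
def proj(f,X):
    return cv2.projectPoints(np.array([X],float),cv2.Rodrigues(f["R"])[0],f["t"],f["mtx"],np.array([f["k1"],0,0,0,0.]))[0][0,0]
E
python3 - <<'E'
import pickle;from h import *
f=pickle.load(open("top.pkl","rb"));s=pickle.load(open("side.pkl","rb"))
w=lambda u,v,z:world(f,(245+u/5-.4,175+v/5-.4),z)
C=np.array([w(*p,.016) for p in[(50,82),(684,68),(698,440),(51,457)]])
print(C.round(4),[np.linalg.norm(C[i]-C[i-1]).round(4) for i in range(4)])
m=C.mean(0);e=(C[0]+C[3]-C[1]-C[2])[:2];yaw=np.arctan2(e[1],e[0])-np.pi/2
e2=(C[0]+C[1]-C[2]-C[3])[:2];print(m,yaw,np.arctan2(e2[1],e2[0]))
yaw=(yaw+np.arctan2(e2[1],e2[0]))/2
c,sn=np.cos(yaw),np.sin(yaw);M=lambda x,y:m[:2]+np.array([[c,-sn],[sn,c]])@[x,y]
S=M(.02,.09);P=M(.035,-.085);print("screw",S,"pivot",P)
a,b=w(150,235,.1565),w(203,178,.1565);print("bar",a,b,(a+b)/2,np.linalg.norm(a-b),"q",yaw-np.arctan2(*(b-a)[1::-1]))
H=w(453,331,.0855);d=H[:2]-P;print("handle",H,np.linalg.norm(d),"q",(np.arctan2(d[1],d[0])-yaw-np.pi+.7)%6.283)
for q in(.9,1.1,1.3):
    t=yaw+np.pi-.7+q;print(q,P+.086*np.array([np.cos(t),np.sin(t)]))
print("jar",world(f,(419,202),.095),"casket",[world(f,p,.075).round(3) for p in[(196,186),(242,190),(236,259),(187,254)]])
print("side proj screw",proj(s,[*S,.1565]),"cap",proj(s,H))
E
```

```text
[[ 0.633   0.203   0.016 ]
 [ 0.6333 -0.135   0.016 ]
 [ 0.4379 -0.1348  0.016 ]
 [ 0.4351  0.2024  0.016 ]] [np.float64(0.198), np.float64(0.338), np.float64(0.1954), np.float64(0.3372)]
[0.53483591 0.03392071 0.016     ] 0.004738106792313346 0.0010293728829213616
screw [0.55457629 0.12397801] pivot [ 0.57008088 -0.05097801]
bar [0.53988641 0.13350972 0.1565    ] [0.56587275 0.1087115  0.1565    ] [0.55287958 0.12111061 0.1565    ] 0.03591993056793221 q 0.7648908851300247
handle [ 0.49486257 -0.00725597  0.0855    ] 0.08700236517699789 q 0.17058378573996014
0.9 [ 0.48584478 -0.06830656]
1.1 [ 0.49096654 -0.08469627]
1.3 [ 0.49924235 -0.09974175]
jar [ 0.58554077 -0.21469124  0.095     ] casket [array([0.64 , 0.343, 0.075]), array([0.628, 0.225, 0.075]), array([0.455, 0.24 , 0.075]), array([0.469, 0.362, 0.075])]
side proj screw [320.80779798 208.22761499] cap [367.55355535 208.30414406]
```

```bash
cat >> h.py <<'E'
from scipy.spatial.transform import Rotation as Ro
def left(x,y,z,s=None):  # grasp-point target -> remaining shift in tool units of full scale
    from workcell import get_state
    s=s or get_state();q=s["tcp_rot"];R=Ro.from_quat(np.r_[q[1:],q[0]])
    g=s["tcp_pos"]+R.apply([0,0,.163]);X=R.as_matrix()[:,0]
    print("t",s["time"],"grasp",g.round(4),"toolx yaw",round(np.arctan2(X[1],X[0]),4),"left",(R.inv().apply(np.array([x,y,z])-g)/.15).round(3),"F",s["wrist_force"].round(1),"w",round(s["width"],4),"gf",s["gripper_force"])
E
R='{"linear":[0.14,-0.14,0],"dr":[0,0,0]}'
python3 -m jog '[{"linear":[0.14,-0.14,0],"dr":[0,0,0]},{"linear":[0.14,-0.14,0],"dr":[0,0,0]},{"linear":[0.14,-0.14,0],"dr":[0,0,0]},{"linear":[0.14,-0.14,0],"dr":[0,0,0]},{"linear":[0.14,-0.14,0],"dr":[0,0,0]},{"linear":[0.14,-0.14,0],"dr":[0,0,0]},{"linear":[0.14,-0.14,0],"dr":[0,0,0]},{"linear":[0.14,-0.14,0],"dr":[0,0,0]},{"linear":[0.14,-0.14,0],"dr":[0,0,0]},{"linear":[0.14,-0.14,0],"dr":[0,0,0]},{"linear":[0.14,-0.14,0],"dr":[0,0,0]},{"linear":[0.14,-0.14,0],"dr":[0,0,0]}]' 55
python3 -c "from h import *;left(.495,-.007,.24)"
```

```text
time: 1.1
tcp_pos: [0.3302, -0.2738, 0.4045]
tcp_rot: [-0.0, 0.992, 0.124, -0.0]
wrist_force: [0.7, -0.5, 0.5]
width: 0.0484
gripper_force: 0.0
t 1.1 grasp [ 0.3302 -0.2737  0.2415] toolx yaw 0.2485 left [ 1.502 -1.453  0.01 ] F [ 0.7 -0.5  0.5] w 0.0484 gf 0.0
```

```bash
python3 -m jog '[{"linear":[0.135,-0.13,0],"dr":[0,0,0]},{"linear":[0.135,-0.13,0],"dr":[0,0,0]},{"linear":[0.135,-0.13,0],"dr":[0,0,0]},{"linear":[0.135,-0.13,0],"dr":[0,0,0]},{"linear":[0.135,-0.13,0],"dr":[0,0,0]},{"linear":[0.135,-0.13,0],"dr":[0,0,0]},{"linear":[0.135,-0.13,0],"dr":[0,0,0]},{"linear":[0.135,-0.13,0],"dr":[0,0,0]},{"linear":[0.135,-0.13,0],"dr":[0,0,0]},{"linear":[0.13,-0.13,0],"dr":[0,0,0]},{"linear":[0.13,-0.13,0],"dr":[0,0,0]},{"linear":[0,0,0],"dr":[0,0,0]}]'
python3 - <<'E'
from h import *;from workcell import *
left(.495,-.007,.068)
f=grab_frame("side");i=f["img"][:,:,::-1]
cv2.imwrite("pics/s1.png",cv2.resize(i[120:270,240:440],None,fx=4,fy=4))
E
```

```text
time: 2.1
tcp_pos: [0.4933, -0.0098, 0.4046]
tcp_rot: [-0.001, 0.992, 0.125, 0.001]
wrist_force: [0.2, -0.5, 0.2]
width: 0.048
gripper_force: 0.0
t 2.1 grasp [ 0.4935 -0.0094  0.2416] toolx yaw 0.2515 left [ 0.011 -0.012  1.157] F [ 0.2 -0.5  0.2] w 0.048 gf 0.0
```

View pics/s1.png

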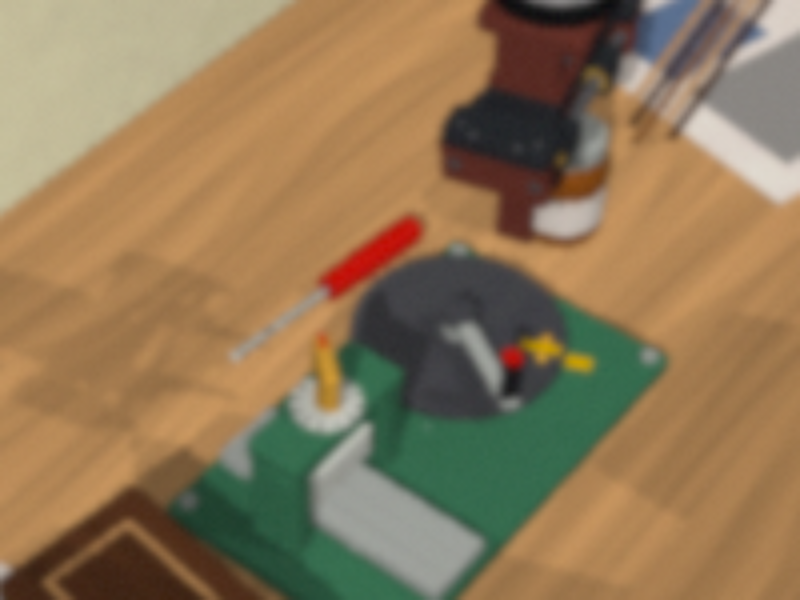

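The side crop shows the red cap at full-image (368,209.5), which matches the prediction to about 1 px. The gripper is high above it and clear. Next I'll descend and grip.

```bash
python3 -m jog '[{"linear":[0.01,-0.01,0.12],"dr":[0,0,0]},{"linear":[0,0,0.12],"dr":[0,0,0]},{"linear":[0,0,0.12],"dr":[0,0,0]},{"linear":[0,0,0.12],"dr":[0,0,0]},{"linear":[0,0,0.12],"dr":[0,0,0]},{"linear":[0,0,0.12],"dr":[0,0,0]},{"linear":[0,0,0.12],"dr":[0,0,0]},{"linear":[0,0,0.12],"dr":[0,0,0]},{"linear":[0,0,0.1],"dr":[0,0,0]},{"linear":[0,0,0.06],"dr":[0,0,0]},{"linear":[0,0,0.03],"dr":[0,0,0]},{"linear":[0,0,0],"dr":[0,0,0]}]'
python3 -c "from h import *;left(.495,-.007,.068)"
python3 -m jog '[{"linear":[0,0,0],"dr":[0,0,0]},{"linear":[0,0,0],"dr":[0,0,0]},{"linear":[0,0,0],"dr":[0,0,0]},{"linear":[0,0,0],"dr":[0,0,0]},{"linear":[0,0,0],"dr":[0,0,0]},{"linear":[0,0,0],"dr":[0,0,0]},{"linear":[0,0,0],"dr":[0,0,0]},{"linear":[0,0,0],"dr":[0,0,0]}]' 0 15
python3 -c "from h import *;left(.495,-.007,.068)"
```

```text
time: 3.15
tcp_pos: [0.4921, -0.0115, 0.2315]
tcp_rot: [-0.0, 0.992, 0.124, -0.001]
wrist_force: [0.6, -0.4, -0.2]
width: 0.0484
gripper_force: 0.0
t 3.15 grasp [ 0.4918 -0.0115  0.0685] toolx yaw 0.2483 left [ 0.028 -0.023  0.003] F [ 0.6 -0.4 -0.2] w 0.0484 gf 0.0
time: 3.82
tcp_pos: [0.4917, -0.0106, 0.2323]
tcp_rot: [-0.001, 0.992, 0.124, -0.001]
wrist_force: [-3.6, 3.3, 5.3]
width: 0.0146
gripper_force: 15.0
t 3.8167 grasp [ 0.4914 -0.0104  0.0693] toolx yaw 0.2488 left [ 0.029 -0.016  0.008] F [-3.6  3.3  5.3] w 0.0146 gf 15.000321865081787
```

```bash
python3 - <<'E'
from h import *
t=.003+np.pi-.7+np.linspace(.17,1.11,13)
p=.086*np.c_[np.cos(t),np.sin(t)];d=np.diff(p,axis=0)/.15;c,s=np.cos(.249),np.sin(.249)
print(np.c_[d@[c,s],d@[s,-c]].round(3).tolist(),p[-1]-p[0])
E
```

```text
[[-0.03, 0.033], [-0.027, 0.036], [-0.025, 0.038], [-0.022, 0.039], [-0.018, 0.041], [-0.015, 0.042], [-0.012, 0.043], [-0.008, 0.044], [-0.005, 0.045], [-0.001, 0.045], [0.002, 0.045], [0.006, 0.045]] [-0.00443769 -0.07776993]
```

```bash
python3 -m jog '[{"linear":[-0.03,0.033,0],"dr":[0,0,0]},{"linear":[-0.027,0.036,0],"dr":[0,0,0]},{"linear":[-0.025,0.038,0],"dr":[0,0,0]},{"linear":[-0.022,0.039,0],"dr":[0,0,0]},{"linear":[-0.018,0.041,0],"dr":[0,0,0]},{"linear":[-0.015,0.042,0],"dr":[0,0,0]},{"linear":[-0.012,0.043,0],"dr":[0,0,0]},{"linear":[-0.008,0.044,0],"dr":[0,0,0]},{"linear":[-0.005,0.045,0],"dr":[0,0,0]},{"linear":[-0.001,0.045,0],"dr":[0,0,0]},{"linear":[0.002,0.045,0],"dr":[0,0,0]},{"linear":[0.006,0.045,0],"dr":[0,0,0]}]'
python3 -m jog '[{"linear":[0,0,0],"dr":[0,0,0]},{"linear":[0,0,0],"dr":[0,0,0]},{"linear":[0,0,0],"dr":[0,0,0]},{"linear":[0,0,0],"dr":[0,0,0]}]'
python3 - <<'E'
from h import *;from workcell import *
left(.491,-.0847,.068)
f=grab_frame("top");i=f["img"][:,:,::-1];print(f["R"].shape)
cv2.imwrite("pics/t2.png",cv2.resize(i[175:275,245:395],None,fx=5,fy=5,interpolation=cv2.INTER_CUBIC))
E
```

```text
time: 4.82
tcp_pos: [0.4877, -0.0889, 0.232]
tcp_rot: [-0.0, 0.992, 0.124, -0.001]
wrist_force: [-3.4, 5.1, 3.2]
width: 0.0148
gripper_force: 15.0
time: 5.15
tcp_pos: [0.488, -0.0893, 0.2321]
tcp_rot: [0.0, 0.992, 0.124, -0.001]
wrist_force: [-5.1, -0.5, 3.7]
width: 0.0149
gripper_force: 15.0
t 5.15 grasp [ 0.4877 -0.0893  0.0691] toolx yaw 0.2491 left [ 0.029 -0.024  0.007] F [-5.1 -0.5  3.7] w 0.0149 gf 15.000194013118744
(3, 3)
```

View pics/t2.png

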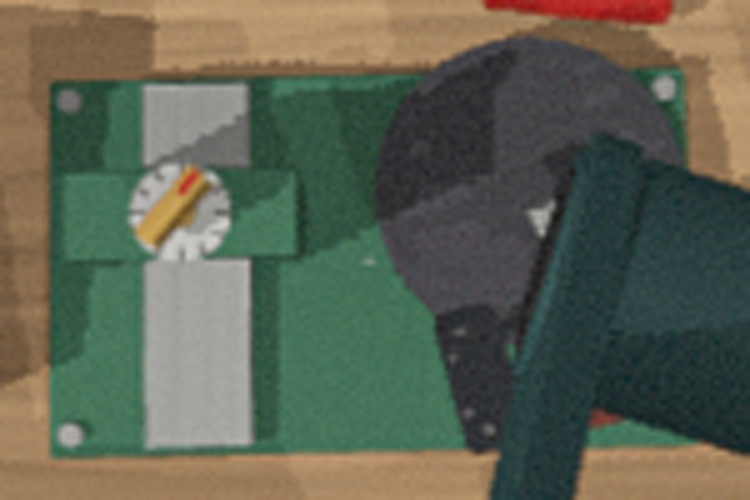

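The gripper hides the lever here. The grasp point implies lever q of about 1.13, and the tangential force is near zero, so I'll release, lift and check.

```bash
python3 -m jog '[{"linear":[0,0,0],"dr":[0,0,0]},{"linear":[0,0,0],"dr":[0,0,0]},{"linear":[0,0,0],"dr":[0,0,0]},{"linear":[0,0,0],"dr":[0,0,0]},{"linear":[0,0,-0.05],"dr":[0,0,0]},{"linear":[0,0,-0.15],"dr":[0,0,0]},{"linear":[0,0,-0.15],"dr":[0,0,0]},{"linear":[0,0,-0.15],"dr":[0,0,0]},{"linear":[0,0,-0.15],"dr":[0,0,0]},{"linear":[0,0,-0.15],"dr":[0,0,0]},{"linear":[0,0,-0.15],"dr":[0,0,0]},{"linear":[0,0,-0.05],"dr":[0,0,0]}]' 60
python3 - <<'E'
from h import *;from workcell import *
left(.554,.1225,.22)
f=grab_frame("side");i=f["img"][:,:,::-1]
cv2.imwrite("pics/s2.png",cv2.resize(i[170:270,280:440],None,fx=5,fy=5,interpolation=cv2.INTER_CUBIC))
P=np.array([.5701,-.051])
for q in(.95,1.0,1.1,1.2,1.25):
    t=.003+np.pi-.7+q;print(q,(proj(f,[*(P+.086*np.array([np.cos(t),np.sin(t)])),.0855])-[280,170])*5)
E
```

```text
time: 6.2
tcp_pos: [0.4894, -0.0891, 0.3859]
tcp_rot: [0.001, 0.992, 0.124, 0.003]
wrist_force: [0.2, 0.1, 0.3]
width: 0.0528
gripper_force: 0.0
t 6.2 grasp [ 0.4903 -0.0894  0.2229] toolx yaw 0.249 left [ 0.759 -1.264  0.019] F [0.2 0.1 0.3] w 0.0528 gf 0.0
0.95 [515.57119559 132.11688269]
1.0 [517.89192184 127.1053551 ]
1.1 [521.41210462 116.85971487]
1.2 [523.42495392 106.40931799]
1.25 [523.86540662 101.14168182]
```

View pics/s2.png

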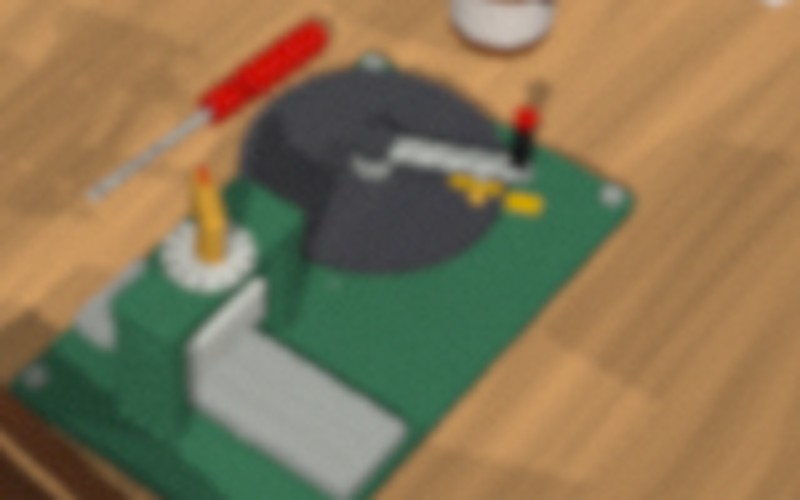

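The cap is at crop (526,119), so lever q is about 1.1 and it sits in its notch. Next I'll move over the thumbscrew and turn the tool. I'll grip with tool x at yaw pi-0.70, which keeps joint 6 in range for the whole turn.

```bash
python3 -m jog '[{"linear":[0.07,-0.115,0],"dr":[0,0,0]},{"linear":[0.07,-0.115,0],"dr":[0,0,0]},{"linear":[0.07,-0.115,0],"dr":[0,0,0]},{"linear":[0.07,-0.115,0],"dr":[0,0,0]},{"linear":[0.07,-0.115,0],"dr":[0,0,0]},{"linear":[0.07,-0.115,0],"dr":[0,0,0]},{"linear":[0.07,-0.115,0],"dr":[0,0,0]},{"linear":[0.07,-0.115,0],"dr":[0,0,0]},{"linear":[0.07,-0.115,0],"dr":[0,0,0]},{"linear":[0.07,-0.115,0],"dr":[0,0,0]},{"linear":[0.06,-0.11,0],"dr":[0,0,0]},{"linear":[0,0,0],"dr":[0,0,-0.9]}]'
python3 -m jog '[{"linear":[0,0,0],"dr":[0,0,-1]},{"linear":[0,0,0],"dr":[0,0,-1]},{"linear":[0,0,0],"dr":[0,0,-1]},{"linear":[0,0,0],"dr":[0,0,-1]},{"linear":[0,0,0],"dr":[0,0,-1]},{"linear":[0,0,0],"dr":[0,0,-1]},{"linear":[0,0,0],"dr":[0,0,-1]},{"linear":[0,0,0],"dr":[0,0,-1]},{"linear":[0,0,0],"dr":[0,0,-1]},{"linear":[0,0,0],"dr":[0,0,-1]},{"linear":[0,0,0],"dr":[0,0,-1]},{"linear":[0,0,0],"dr":[0,0,-1]}]'
python3 -m jog '[{"linear":[0,0,0],"dr":[0,0,-1]},{"linear":[0,0,0],"dr":[0,0,-1]},{"linear":[0,0,0],"dr":[0,0,-1]},{"linear":[0,0,0],"dr":[0,0,-1]},{"linear":[0,0,0],"dr":[0,0,-1]},{"linear":[0,0,0],"dr":[0,0,-1]},{"linear":[0,0,0],"dr":[0,0,-1]},{"linear":[0,0,0],"dr":[0,0,-1]},{"linear":[0,0,0],"dr":[0,0,-1]},{"linear":[0,0,0],"dr":[0,0,0]},{"linear":[0,0,0],"dr":[0,0,0]}]'
python3 -c "
from h import *;from workcell import *
left(.554,.1225,.1425);print(get_state()['qpos'])"
```

```text
time: 7.25
tcp_pos: [0.5528, 0.125, 0.3809]
tcp_rot: [-0.001, 0.986, 0.169, -0.0]
wrist_force: [-0.6, -0.1, -0.9]
width: 0.0527
gripper_force: 0.0
time: 8.25
tcp_pos: [0.552, 0.1224, 0.3807]
tcp_rot: [-0.001, 0.717, 0.697, -0.001]
wrist_force: [-0.2, -0.1, -0.2]
width: 0.0529
gripper_force: 0.0
time: 9.17
tcp_pos: [0.5521, 0.1224, 0.3811]
tcp_rot: [-0.001, 0.346, 0.938, -0.0]
wrist_force: [0.3, -0.5, 0.5]
width: 0.0525
gripper_force: 0.0
t 9.1667 grasp [0.5518 0.1224 0.2181] toolx yaw 2.4359 left [-0.011  0.01   0.504] F [ 0.3 -0.5  0.5] w 0.0525 gf 0.0
[ 9.59573755e-02  3.32581631e-01  1.61436979e+00  1.77238843e-04
  1.19622053e+00 -7.69167847e-01]
```

```bash
python3 -m jog '[{"linear":[-0.01,0.01,0.1],"dr":[0,0,0]},{"linear":[0,0,0.1],"dr":[0,0,0]},{"linear":[0,0,0.1],"dr":[0,0,0]},{"linear":[0,0,0.1],"dr":[0,0,0]},{"linear":[0,0,0.06],"dr":[0,0,0]},{"linear":[0,0,0.03],"dr":[0,0,0]},{"linear":[0,0,0],"dr":[0,0,0]},{"linear":[0,0,0],"dr":[0,0,0]}]'
python3 -m jog '[{"linear":[0,0,0],"dr":[0,0,0]},{"linear":[0,0,0],"dr":[0,0,0]},{"linear":[0,0,0],"dr":[0,0,0]},{"linear":[0,0,0],"dr":[0,0,0]},{"linear":[0,0,0],"dr":[0,0,0]},{"linear":[0,0,0],"dr":[0,0,0]},{"linear":[0,0,0],"dr":[0,0,0]},{"linear":[0,0,0],"dr":[0,0,0]},{"linear":[0,0,0],"dr":[0,0,0]},{"linear":[0,0,0],"dr":[0,0,0]}]' 0 25
python3 -c "
from h import *;from workcell import *
left(.554,.1225,.1425);print(get_state()['wrist_torque'])"
```

```text
time: 9.83
tcp_pos: [0.5546, 0.1226, 0.3089]
tcp_rot: [0.0, 0.345, 0.939, 0.0]
wrist_force: [0.2, -0.5, 0.8]
width: 0.0526
gripper_force: 0.0
time: 10.67
tcp_pos: [0.5543, 0.1224, 0.3088]
tcp_rot: [-0.0, 0.344, 0.939, -0.0]
wrist_force: [-1.7, -1.1, 3.8]
width: 0.012
gripper_force: 25.0
t 10.6667 grasp [0.5543 0.1224 0.1458] toolx yaw 2.4389 left [ 0.002 -0.     0.022] F [-1.7 -1.1  3.8] w 0.012 gf 24.999070465564728
[-0.38822375  0.13292725  0.02914292]
```

The bar is gripped flat (width 12.0 mm, q about 0.705). Now I'll turn it clockwise.

```bash
python3 -m jog '[{"linear":[0,0,0],"dr":[0,0,1]},{"linear":[0,0,0],"dr":[0,0,1]},{"linear":[0,0,0],"dr":[0,0,1]},{"linear":[0,0,0],"dr":[0,0,1]},{"linear":[0,0,0],"dr":[0,0,1]},{"linear":[0,0,0],"dr":[0,0,1]},{"linear":[0,0,0],"dr":[0,0,1]},{"linear":[0,0,0],"dr":[0,0,1]},{"linear":[0,0,0],"dr":[0,0,1]},{"linear":[0,0,0],"dr":[0,0,1]},{"linear":[0,0,0],"dr":[0,0,1]},{"linear":[0,0,0],"dr":[0,0,1]}]'
python3 -m jog '[{"linear":[0,0,0],"dr":[0,0,1]},{"linear":[0,0,0],"dr":[0,0,1]},{"linear":[0,0,0],"dr":[0,0,1]},{"linear":[0,0,0],"dr":[0,0,1]},{"linear":[0,0,0],"dr":[0,0,1]},{"linear":[0,0,0],"dr":[0,0,1]},{"linear":[0,0,0],"dr":[0,0,1]},{"linear":[0,0,0],"dr":[0,0,1]},{"linear":[0,0,0],"dr":[0,0,1]},{"linear":[0,0,0],"dr":[0,0,1]},{"linear":[0,0,0],"dr":[0,0,0]},{"linear":[0,0,0],"dr":[0,0,0]}]'
python3 -c "
from h import *;from workcell import *
left(.554,.1225,.1458);print(get_state()['wrist_torque'])"
python3 -m jog '[{"linear":[0,0,0],"dr":[0,0,0.4]},{"linear":[0,0,0],"dr":[0,0,0.4]},{"linear":[0,0,0],"dr":[0,0,0.2]},{"linear":[0,0,0],"dr":[0,0,0]},{"linear":[0,0,0],"dr":[0,0,0]}]'
python3 -c "
from h import *;from workcell import *
left(.554,.1225,.1458);print(get_state()['wrist_torque'])"
```

```text
time: 11.67
tcp_pos: [0.5524, 0.1219, 0.3088]
tcp_rot: [-0.001, 0.815, 0.579, -0.003]
wrist_force: [-9.0, -4.9, 12.1]
width: 0.0117
gripper_force: 25.0
time: 12.67
tcp_pos: [0.5512, 0.1232, 0.3087]
tcp_rot: [-0.001, 0.993, 0.119, -0.004]
wrist_force: [-14.0, 1.2, 15.0]
width: 0.0116
gripper_force: 25.0
t 12.6667 grasp [0.5498 0.1234 0.1457] toolx yaw 0.2382 left [ 0.026  0.012 -0.001] F [-14.    1.2  15. ] w 0.0116 gf 24.99938875436783
[ 0.23439021  2.02645419 -0.02093754]
time: 13.08
tcp_pos: [0.5512, 0.1234, 0.3087]
tcp_rot: [-0.001, 0.998, 0.07, -0.004]
wrist_force: [-14.2, 2.8, 14.9]
width: 0.012
gripper_force: 25.0
t 13.0833 grasp [0.5498 0.1236 0.1457] toolx yaw 0.1393 left [ 0.027  0.011 -0.001] F [-14.2   2.8  14.9] w 0.012 gf 25.03740817308426
[0.49200085 2.0043354  0.3291971 ]
```

```bash
python3 -m jog '[{"linear":[0,0,0],"dr":[0,0,0.3]},{"linear":[0,0,0],"dr":[0,0,0.3]},{"linear":[0,0,0],"dr":[0,0,0]},{"linear":[0,0,0],"dr":[0,0,0]}]'
python3 - <<'E'
from h import *;from workcell import *
left(.554,.1225,.1458);print(get_state()['wrist_torque'])
for n,(a,b,c,d) in {"top":(175,275,245,395),"side":(170,270,280,440)}.items():
    i=grab_frame(n)["img"][a:b,c:d,::-1]
    if n=="side":cv2.imwrite("pics/s3.png",cv2.resize(i,None,fx=5,fy=5,interpolation=cv2.INTER_CUBIC))
E
```

```text
time: 13.42
tcp_pos: [0.5514, 0.1234, 0.3087]
tcp_rot: [-0.001, 0.999, 0.04, -0.004]
wrist_force: [-12.6, 2.4, 13.4]
width: 0.0127
gripper_force: 25.5
t 13.4167 grasp [0.5501 0.1236 0.1457] toolx yaw 0.0797 left [ 0.025  0.01  -0.001] F [-12.6   2.4  13.4] w 0.0127 gf 25.54994283025735
[0.47611518 1.92540202 0.52212208]
```

View pics/s3.png

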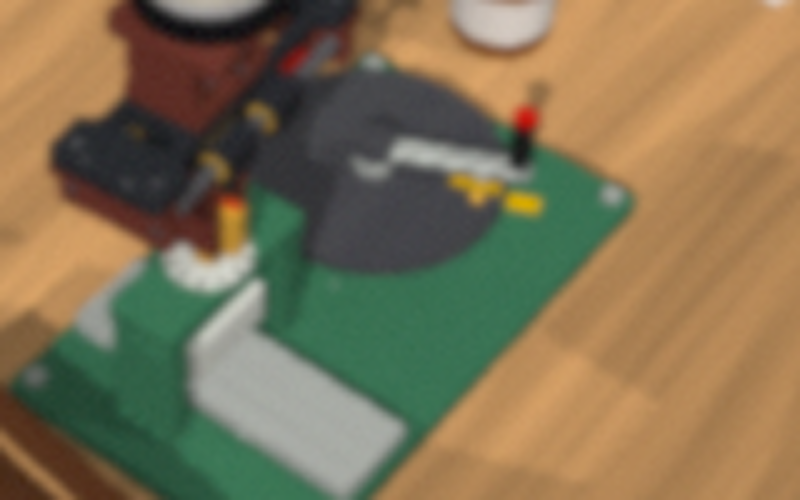

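The red stripe now faces the robot, the torque is rising (0.52 N m) and the fingers are twisting on the bar, so the screw is seated. The lever is unmoved. Next I'll back off to tool yaw 1.715.

```bash
python3 -m jog '[{"linear":[0,0,0],"dr":[0,0,-0.9]},{"linear":[0,0,0],"dr":[0,0,-0.9]},{"linear":[0,0,0],"dr":[0,0,-0.9]},{"linear":[0,0,0],"dr":[0,0,-0.9]},{"linear":[0,0,0],"dr":[0,0,-0.9]},{"linear":[0,0,0],"dr":[0,0,-0.9]},{"linear":[0,0,0],"dr":[0,0,-0.9]},{"linear":[0,0,0],"dr":[0,0,-0.9]},{"linear":[0,0,0],"dr":[0,0,-0.9]},{"linear":[0,0,0],"dr":[0,0,-0.9]},{"linear":[0,0,0],"dr":[0,0,-0.9]},{"linear":[0,0,0],"dr":[0,0,-0.9]}]'
python3 -m jog '[{"linear":[0,0,0],"dr":[0,0,-0.9]},{"linear":[0,0,0],"dr":[0,0,-0.9]},{"linear":[0,0,0],"dr":[0,0,-0.9]},{"linear":[0,0,0],"dr":[0,0,-0.9]},{"linear":[0,0,0],"dr":[0,0,-0.9]},{"linear":[0,0,0],"dr":[0,0,-0.7]},{"linear":[0,0,0],"dr":[0,0,-0.3]},{"linear":[0,0,0],"dr":[0,0,0]},{"linear":[0,0,0],"dr":[0,0,0]},{"linear":[0,0,0],"dr":[0,0,0]}]'
python3 - <<'E'
from h import *;from workcell import *
left(.554,.1225,.1458);print(get_state()['wrist_torque'])
i=grab_frame("side")["img"][170:270,280:440,::-1]
cv2.imwrite("pics/s4.png",cv2.resize(i,None,fx=5,fy=5,interpolation=cv2.INTER_CUBIC))
E
```

```text
time: 14.52
tcp_pos: [0.5524, 0.1223, 0.3087]
tcp_rot: [-0.001, 0.836, 0.549, -0.003]
wrist_force: [-7.9, -4.3, 10.1]
width: 0.012
gripper_force: 25.0
time: 15.35
tcp_pos: [0.5532, 0.1222, 0.3087]
tcp_rot: [-0.001, 0.657, 0.754, -0.002]
wrist_force: [-5.6, -3.0, 8.0]
width: 0.0117
gripper_force: 25.0
t 15.35 grasp [0.5526 0.122  0.1457] toolx yaw 1.7092 left [ 0.002  0.01  -0.   ] F [-5.6 -3.   8. ] w 0.0117 gf 24.980710744857788
[-0.62665373  0.79151915  0.08282587]
```

View pics/s4.png

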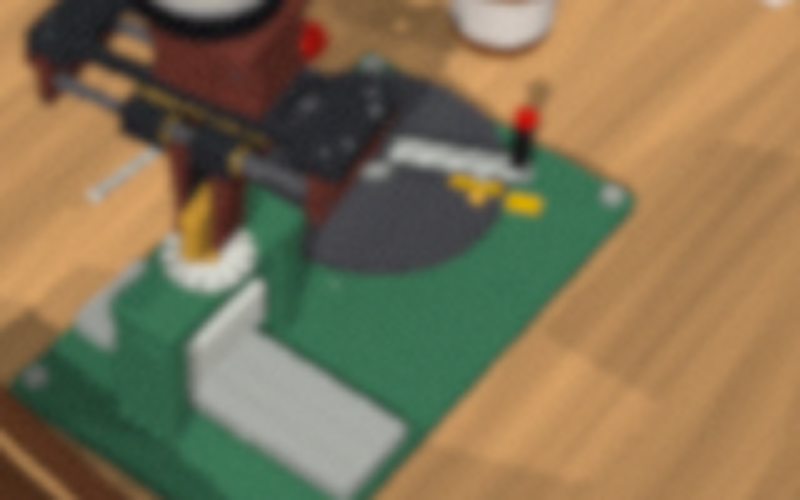

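The bar is held at yaw 1.709, so screw q is about 1.435. The grip is 25 N, and the lever cap is still at (526,119) in its notch.

```bash
python3 -c "
from workcell import *
print(max(abs(get_state()['qd'])));print(hand_in())"
```

```text
0.001992462373184298
the job is handed in; nothing more can be done
None
```

I handed the job in with the lever in its yellow notch and the thumbscrew seated, then backed off a quarter turn (about 1.43 rad) and still gripped at 25 N; the bystanders were never approached, and no pass/fail result came back.

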